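# Close the document wallet with its tuck flap

### The arm

A 6-joint arm with a two-finger parallel gripper is mounted at the origin on the work surface. World frame = base frame: x ahead of the robot, y to its left, z up, the work surface at z = 0. Lengths are in mm, angles in degrees, forces in N, time in s.
With the tool pointing down it reaches from about 300 to 750 mm from the base axis. Payload 8.5 kg.
Tool frame: the origin (TCP) lies midway between the tips of the shut fingers; the grasp point (between the pads) lies 19 mm behind it (bot.grip_point_offset is the distance from the TCP to the grasp point, in mm); z points along the fingers, y is the direction in which the jaws open and shut (so a half turn about z gives the same grasp; the last joint's range is limited). The gripper opens to 88 mm and grips with 3 to 60 N. Pads are 18 mm wide; open, the fingers measure 123 mm over their backs; the gripper's body (75 mm by 187 mm) begins 45 mm behind the grasp point.
Start: joints at [-75.705, 21.807, 74.336, -0, 83.858, -12.336], TCP at [246.526, -491.635, 238.748] pointing down, gripper open.
Joint ranges: [-178.18, 178.18], [-50.72, 133.34], [12.68, 142.11], [-81.47, 261.47], [9.98, 163.14], [-165.26, 165.26]. Speed limits (degrees/s): [136.94, 136.94, 180, 180, 180, 180].

### API

Orientations are given as a 3x3 rotation matrix whose columns are the frame's x, y, z axes.
In Python, from workcell import bot gives the robot as it stands.
- The arm moves only by the shell command python3 -m crank 'ROWS' [FORCE]. ROWS is JSON, one flat list of numbers, 7 for each row, row after row: the opening in per cent of the stroke, from 0 (shut) to 100 (fully open), then the shift along the tool's x, y, z in mm, then the turn, a rotation vector about the tool's x, y, z in rad. A call has 1 to 10 rows; each row shifts and turns the commanded pose from where the row before left it, along the tool's axes as they then stand; what a row does not reach is not made up. A row lasts 1/8 s, in which the tool goes at most 62.5 mm and 10.7 degrees, less where a joint would pass 70% of its speed; a pose out of reach is approached as far as the arm can. A call is refused whole if a number of a shift passes 62.5 or a number of a turn 0.188, either way. A call with a gripper value outside its range is refused whole. The fingers move at their own pace and stop on an object; FORCE is the grip in N (left out, the last holds). Time passes only in rows, so rows that do not move let the fingers close. It gives the time, the measured TCP pose, the force and the opening at its end, in the units of the state.
- bot.read_state(): the state, without advancing time (a new reading comes with each control period).
- bot.grab_frame(name): name is "scene" or "side" or "wrist"; returns a dict with "color" (384x512x3 uint8, red, green, blue), "mtx" (3x3 intrinsics, pixels), "camera_from_world" (4x4, takes a point from world to camera coordinates). Camera axes: x right, y down, z forward; pixel columns grow to the right and rows downward; lengths in mm; the calibration is good to about 2 mm. A picture is of the moment at which its call begins. There is no depth.
- bot.job_done(): hands the job in, once; it reports no verdict.
The state is a dict: "time": time; "joints": joint angles; "qvel": joint speeds; "effort": joint torques, N m; "eef_pos": TCP position; "ee_rot": TCP orientation; "ft_force": force on the tool from outside, world axes, zero at the start; "wrist_torque": the same for the moment, N m; "opening": opening from 0.0 (shut) to 1.0 (fully open).
Only numpy, scipy, OpenCV 4.12 (cv2) and the standard library are available. Lean on these libraries where they do the work, as an engineer would, in place of code of your own. Each camera call takes 0.05 s, during which the arm holds its last target.

### The job

Close the board document wallet that lies on the lab bench: push its standing flap over onto the front, then press the flap flat near its crease so that the tongue on its end slides in beneath the black retaining bar and the flap stays shut by itself. Leave the wallet lying where it is, neither lifted nor shoved along the bench, and do not disturb the jar, the tape dispenser, the dissection tray or the pencil.

Things in the scene. Friction and masses are not known exactly. Their poses are not given: they have to be found in the camera images.
- wallet: loose brown board document wallet packed with papers, lying flat, about 0.9 kg, 175 (x) by 235 (y) by 28 mm thick, turned any way on the bench. Origin: centre of its underside; x points from the flap's hinge edge (a long edge) across to the opposite edge, the way the flap folds; y along the hinge, z up. A black retaining bar is fixed on its upper (front) face.
- flap_hinge (a point): middle of the flap's hinge line, on the wallet's -x top edge, 29.5 mm above the bench (half a board above the front face). Axes as the wallet's. The flap is a 3 mm board panel, 231 mm wide along the hinge and 70 mm from hinge to crease, with a tongue of the same board beyond the crease.
- crease (a point): middle of the crease (score line) between flap panel and tongue, 70 mm from the hinge line, mid-thickness; moves with the panel, its x axis pointing from hinge to crease. The tongue is 140 mm wide, centred, and reaches 60 mm beyond the crease, with rounded corners.
- tongue_edge (a point): middle of the tongue's free edge, 60 mm from the crease, mid-thickness; x axis from crease to edge. With all flat it lies 130 mm from the hinge line, 12 mm past the lip. With the crease bent as at the start it comes down on the front face short of the lip; pressing the panel flat then slides it along the face under the bar.
- lip (a point): middle of the lower near edge of the retaining bar, 118 mm from the hinge line and 8 mm above the wallet's front face (36 mm above the bench). Axes as the wallet's. The bar is black plastic, 18 mm wide (x), 3 mm thick, and stands on a foot at each end; the opening under it is 160 mm wide and 8 mm high.
- flap (a joint): angle of the flap panel, rad: 0 = folded flat on the wallet's front, 1.57 = upright, more = leaning back off the wallet; 1.3 to 1.8 at the start, limit 2.3. Stiff, springy hinge: the flap stays as it stands at the start, 1 to 2 N at its crease folds it, and it springs up to 50 to 60 degrees if let go without its tongue under the bar.
- tongue (a joint): bend at the crease, rad: 0 = tongue straight on from the panel, positive = bent towards the flap's inner side (down when the flap lies over); 1.1 to 1.4 at the start, limits -0.15 and 1.7. The crease is stiff and stays as it is left; about 1 N at the tongue's edge bends it.
- jar_mid (a point): glass specimen jar with white cap, 72 mm across and 102 mm tall, loose, standing to the left of the wallet (+y); the point is at its middle, 51 mm up. Not to be disturbed.
- dispenser_mid (a point): small dark tape dispenser, about 75 by 20 by 57 mm, loose, to the left of the wallet (+y); the point is 30 mm above its underside. Not to be disturbed.
- tray_mid (a point): white dissection tray, 224 by 160 mm over the rim and 23 mm high, loose, to the right of the wallet (-y); the point is at its centre, 11 mm up. Not to be disturbed.
- pencil_mid (a point): pencil, 185 mm long, 7 mm thick, lying loose on the wallet's front between the retaining bar and the edge beyond it, along the bar; the point is at its middle. Not to be disturbed.

How it is judged (in metres and radians):
At the end, for the whole second after the job is handed in: Flap flat (within 0.15 rad, crease within 0.25 rad of straight), the tongue's edge at least 6 mm in under the lip of the bar and below it, the wallet at rest within 30 mm of where it lay, and jar, dispenser, tray and pencil within 30 mm of where they were (value of joint flap below 0.15 rad and value of joint tongue below 0.25 rad and x of tongue_edge in the frame of lip above 0.006 m and z of tongue_edge in the frame of lip below 0.001 m and distance of each of wallet, jar_mid, dispenser_mid, tray_mid, pencil_mid from where it was at the start of the episode below 0.03 m and linear speed of wallet below 0.01 m/s); the robot touches nothing.
It fails at once if the wallet is lifted (10 mm) or tipped (0.12 rad) (height (world z) of wallet above 0.01 m or angle between wallet's own z axis and vertical above 0.12 rad).
It fails at once if the wallet is shoved more than 30 mm along the bench (distance of wallet from where it was at the start of the episode above 0.03 m).
It fails at once if the jar, dispenser, tray or pencil is moved or lifted by more than 30 mm (distance of any of jar_mid, dispenser_mid, tray_mid, pencil_mid from where it was at the start of the episode above 0.03 m).
It also fails if it takes over 38 s, if anything falls off the work surface, if the arm or the gripper's body presses on something with over 40 N, if the wrist force passes 120 N, or if a joint passes its speed limit or range.

## Working session

There is one attempt and no reset: what is moved stays moved. The work goes in short steps, Python scripts to look and compute and a shell command to move; the robot and the scene stay as the last step left them, time stands still between calls to the robot, and variables do not carry over. Pictures are saved under pics/ and viewed, and the job is handed in when it is done.

```bash
ls; mkdir -p pics
python3 - <<'E'
from workcell import bot
import cv2,json
s=bot.read_state(); print(s)
for n in("scene","side","wrist"):
    f=bot.grab_frame(n); cv2.imwrite(f"pics/{n}0.png",f["color"][:,:,::-1]); print(n,f["mtx"].tolist(),f["camera_from_world"].round(4).tolist())
E
```

```text
pics
{'time': 0.0, 'joints': array([-7.57048522e+01,  2.18404658e+01,  7.43843314e+01, -1.12049632e-04,
        8.38579003e+01, -1.23363824e+01]), 'qvel': array([-0.05000496, -0.12175309, -0.09755429,  0.12007895, -0.05603276,
       -0.06320921]), 'effort': array([-1.41620560e-03, -4.37930095e+01, -2.24559939e+01,  7.13042356e-02,
        3.52345628e-02, -1.45507834e-04]), 'eef_pos': array([ 246.45977497, -491.37590726,  238.14517014]), 'ee_rot': array([[ 8.93907657e-01,  4.48251014e-01, -3.58270217e-04],
       [ 4.48251053e-01, -8.93906616e-01,  1.39817280e-03],
       [ 3.06472256e-04, -1.41043237e-03, -9.99998958e-01]]), 'ft_force': array([ 0.51405489, -1.12510969, -0.79094356]), 'wrist_torque': array([ 0.0345564 , -0.0239279 , -0.01075204]), 'opening': 1.0012859012531905}
scene [[396.3666657939735, 0.0, 256.71002374882295], [0.0, 396.3666657939735, 185.16624933487378], [0.0, 0.0, 1.0]] [[-0.6299, 0.7766, -0.0137, 387.4943], [0.4414, 0.3435, -0.829, -177.0585], [-0.639, -0.5282, -0.5592, 1480.6204], [0.0, 0.0, 0.0, 1.0]]
side [[406.8582195513492, 0.0, 255.67179720874233], [0.0, 406.8582195513492, 188.99961064405488], [0.0, 0.0, 1.0]] [[-0.9456, -0.3254, -0.0048, 520.7913], [-0.1828, 0.5433, -0.8194, 175.1623], [0.2693, -0.7739, -0.5732, 938.5879], [0.0, 0.0, 0.0, 1.0]]
wrist [[326.2915321687777, 0.0, 256.28839484029567], [0.0, 326.2915321687777, 189.49502725200355], [0.0, 0.0, 1.0]] [[0.4479, -0.8941, -0.0026, -548.0058], [-0.8625, -0.4328, 0.2622, -35.4737], [-0.2356, -0.1152, -0.965, 389.6296], [0.0, 0.0, 0.0, 1.0]]
```

View pics/scene0.png

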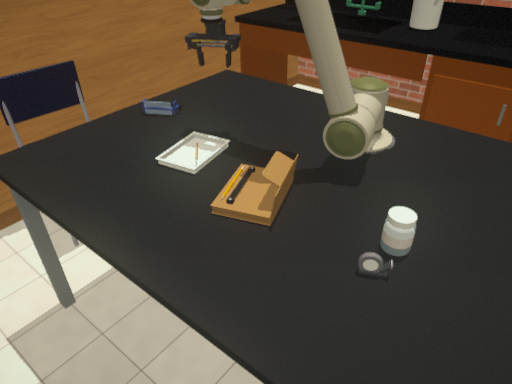

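View pics/side0.png

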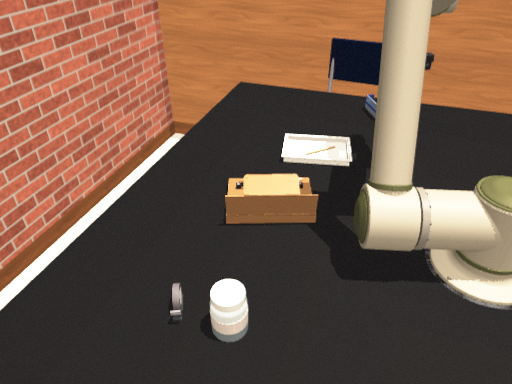

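View pics/wrist0.png

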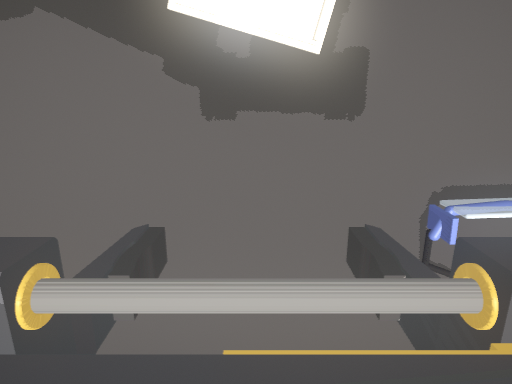

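Run:
```python
import cv2,numpy as np
a=cv2.imread("pics/scene0.png")[140:235,200:310]; b=cv2.imread("pics/side0.png")[165:230,215:325]
a=cv2.resize(a,None,fx=5,fy=5,interpolation=cv2.INTER_CUBIC); b=cv2.resize(b,None,fx=5,fy=5,interpolation=cv2.INTER_CUBIC)
cv2.imwrite("pics/ca.png",a);cv2.imwrite("pics/cb.png",b)
```

```text
(no output)
```

View pics/ca.png

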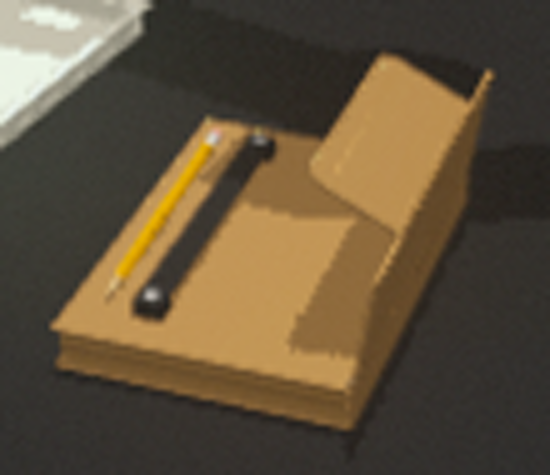

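View pics/cb.png

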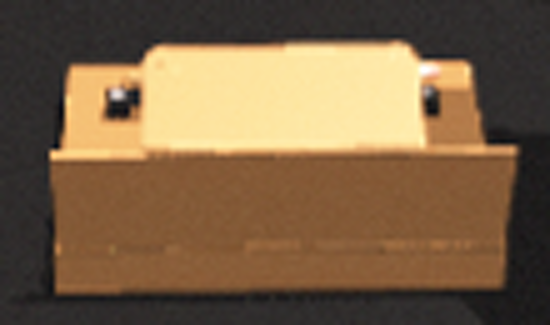

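```bash
cat > h.py <<'E'
import numpy as np, json
from workcell import bot
def ray(f,uv):
    T=np.array(f["camera_from_world"]);K=np.array(f["mtx"]);R=T[:3,:3]
    d=R.T@np.linalg.inv(K)@np.array([uv[0],uv[1],1.]);return -R.T@T[:3,3],d/np.linalg.norm(d)
def plane(f,uv,z):
    c,d=ray(f,uv);return c+d*(z-c[2])/d[2]
def tri(rs):
    A=0;b=0
    for c,d in rs:
        P=np.eye(3)-np.outer(d,d);A=A+P;b=b+P@c
    X=np.linalg.solve(A,b);return X,[np.linalg.norm((np.eye(3)-np.outer(d,d))@(X-c)) for c,d in rs]
def proj(f,X):
    T=np.array(f["camera_from_world"]);p=np.array(f["mtx"])@(T[:3,:3]@X+T[:3,3]);return p[:2]/p[2]
E
python3 - <<'E'
from h import *
np.set_printoptions(precision=1,suppress=True)
S=bot.grab_frame("scene");D=bot.grab_frame("side")
s=lambda x,y:(200+x/5-.4,140+y/5-.4); d=lambda x,y:(215+x/5-.4,165+y/5-.4)
for n,p,z in[("far-left top",(55,328),28),("far-left bot",(60,370),0),("hinge near top",(350,388),28),("hinge near bot",(350,430),0),("far far top",(210,118),28),("bar end1",(150,298),39),("bar end2",(262,145),39),("pencil tip",(110,295),31),("pencil end",(215,135),31)]: print(n,plane(S,s(*p),z))
for n,p,z in[("hinge L bot",(55,293),0),("hinge R bot",(503,288),0),("hinge L",(52,248),28),("hinge R",(505,245),28)]: print("side",n,plane(D,d(*p),z))
for n,p,q in[("crease far",(490,72),(517,147)),("crease near",(374,285),(50,152)),("tongue base near",(395,235),(145,150)),("tongue base far",(472,100),(422,150)),("tongue tip near",(312,163),(145,55)),("tongue tip far",(385,55),(412,48))]:
    print(n,tri([ray(S,s(*p)),ray(D,d(*q))]))
for nm,f in(("S",S),("D",D)): print(nm,ray(f,(0,0))[0])
E
```

```text
far-left top [ 671.5 -118.3   28. ]
far-left bot [ 672.5 -116.5    0. ]
hinge near top [612.9  42.6  28. ]
hinge near bot [613.6  43.4   0. ]
far far top [ 447.2 -198.8   28. ]
bar end1 [629.  -85.2  39. ]
bar end2 [ 465.8 -139.3   39. ]
pencil tip [ 632.8 -112.7   31. ]
pencil end [ 464.9 -179.1   31. ]
side hinge L bot [616.9  50.1   0. ]
side hinge R bot [395.6 -29.    0. ]
side hinge L [618.1  47.7  28. ]
side hinge R [396.9 -29.5  28. ]
crease far (array([394.1, -19.7,  99.1]), [np.float64(1.175262552650572), np.float64(1.1752625526505045)])
crease near (array([611.1,  56.9,  98.8]), [np.float64(1.4636741498894599), np.float64(1.4636741498896009)])
tongue base near (array([567.8,  38.5,  98. ]), [np.float64(1.9825473596590086), np.float64(1.98254735965897)])
tongue base far (array([437. ,  -2. , 102.8]), [np.float64(4.060107245778031), np.float64(4.060107245778042)])
tongue tip near (array([581.7,  -4.2, 129. ]), [np.float64(5.74606848230288), np.float64(5.746068482302833)])
tongue tip far (array([456.5, -51.4, 126.2]), [np.float64(2.266860793262725), np.float64(2.266860793262805)])
S [1268.4  542.   686.4]
D [271.7 800.7 684. ]
```

The hinge edge runs from about (617,48) to (397,-29). The flap folds along yaw ≈ -70.8°, and its panel stands at about 1.7 rad with the crease at z ≈ 99. I'll approach from behind with the fingers shut.

```bash
python3 -m crank '[0,38,-32,0,0,0,0, 0,38,-32,0,0,0,0, 0,38,-32,0,0,0,0, 0,38,-32,0,0,0,0, 0,38,-32,0,0,0,0, 0,38,-32,0,0,0,0, 0,38,-32,0,0,0,0, 0,38,-32,0,0,0,0, 0,38,-32,0,0,0,0, 0,38,-32,0,0,0,0]' 10
python3 -m crank '[0,40,-32,0,0,0,0, 0,40,-30,0,0,0,0, 0,0,0,0,0,0,-0.18, 0,0,0,0,0,0,-0.18, 0,0,0,0,0,0,-0.18, 0,0,0,0,0,0,-0.18, 0,0,0,0,0,0,-0.18, 0,0,0,0,0,0,-0.18, 0,0,0,0,0,0,-0.18, 0,0,0,0,0,0,-0.18]'
python3 - <<'E'
from h import *
import cv2
np.set_printoptions(precision=3,suppress=True)
s=bot.read_state();print(s["eef_pos"],s["ee_rot"],s["time"],s["joints"])
x=np.array([np.cos(np.radians(-70.8)),np.sin(np.radians(-70.8)),0]);R=s["ee_rot"]
for u,z in((-50,90),):
    t=np.array([506,8,z])+u*x;print(t,R.T@(t-s["eef_pos"]), R.T@x)
for n in("side","wrist"):
    f=bot.grab_frame(n); cv2.imwrite(f"pics/{n}1.png",f["color"][:,:,::-1])
    if n=="side": print("jar",plane(f,(229,326),0),plane(f,(177,316),0))
E
```

```text
time: 1.5
eef_pos: [443.2, -33.7, 238.8]
ee_rot: [[0.894, 0.448, 0.0], [0.448, -0.894, -0.0], [0.0, 0.0, -1.0]]
ft_force: [0.1, -0.8, -0.4]
opening: 0.007
time: 2.75
eef_pos: [486.4, 56.0, 238.7]
ee_rot: [[-0.333, 0.943, -0.0], [0.943, 0.333, -0.0], [0.0, -0.0, -1.0]]
ft_force: [0.0, -0.8, -0.3]
opening: 0.002
[486.433  56.036 238.701] [[-0.333  0.943 -0.   ]
 [ 0.943  0.333 -0.   ]
 [ 0.    -0.    -1.   ]] 2.75 [ -7.312  15.752  83.534  -0.001  80.724 -26.79 ]
[489.557  55.219  90.   ] [ -1.82    2.698 148.701] [-1.    -0.005 -0.   ]
jar [489.072 341.634   0.   ] [598.068 353.453   0.   ]
```

```bash
python3 -m crank '[0,0,3,50,0,0,0, 0,0,0,50,0,0,0, 0,0,0,30,0,0,0, 0,0,0,20,0,0,0, 0,0,0,0,0,0,0]'
python3 - <<'E'
from h import *
import cv2
for n in("side","scene"):
    f=bot.grab_frame(n); c=f["color"][:,:,::-1]; c=c[60:230,150:380] if n=="side" else c[60:240,180:380]
    cv2.imwrite(f"pics/{n}2.png",cv2.resize(c,None,fx=3,fy=3,interpolation=cv2.INTER_CUBIC))
E
```

```text
time: 3.48
eef_pos: [488.8, 57.1, 87.8]
ee_rot: [[-0.325, 0.946, -0.003], [0.946, 0.325, 0.0], [0.001, -0.003, -1.0]]
ft_force: [0.7, 0.3, -0.1]
opening: 0.007
```

View pics/side2.png

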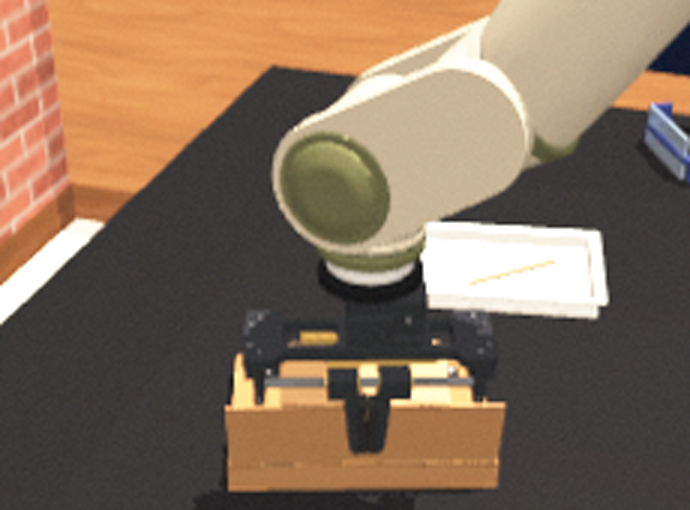

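View pics/scene2.png

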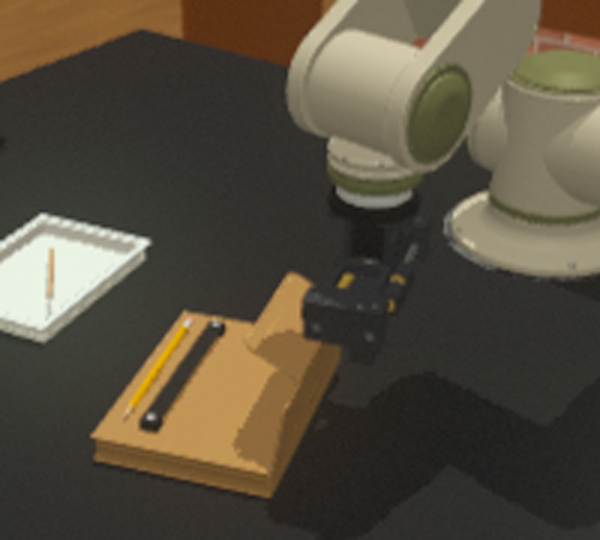

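```bash
python3 -m crank '[0,-20,0,0,0,0,0, 0,-12,0,0,0,0,0, 0,-10,0,0,0,0,0, 0,-8,0,1,0,0,0, 0,-8,0,1,0,0,0, 0,-8,0,2,0,0,0, 0,-7,0,3,0,0,0]'
cat > look.py <<'E'
from h import *
import cv2,sys
s=bot.read_state();p=s["eef_pos"];x=np.array([np.cos(np.radians(-70.8)),np.sin(np.radians(-70.8))])
print("u %.1f z %.1f F %s t %.2f"%((p[:2]-[506,8])@x,p[2],s["ft_force"].round(1),s["time"]))
o=[]
for n in("side","scene"):
    f=bot.grab_frame(n); c=f["color"][:,:,::-1]; c=c[120:235,205:335]
    if n=="scene": c=f["color"][:,:,::-1][130:245,200:330]
    o.append(cv2.resize(c,None,fx=3,fy=4.0 if 0 else 3,interpolation=cv2.INTER_CUBIC))
cv2.imwrite(f"pics/{sys.argv[1]}.png",np.hstack(o))
E
python3 look.py l3
```

```text
time: 4.45
eef_pos: [513.3, -12.3, 81.5]
ee_rot: [[-0.328, 0.945, -0.0], [0.945, 0.328, 0.0], [0.0, -0.0, -1.0]]
ft_force: [-0.1, 0.9, 0.1]
opening: 0.005
u 21.6 z 81.5 F [-0.1  0.9  0.1] t 4.45
```

View pics/l3.png

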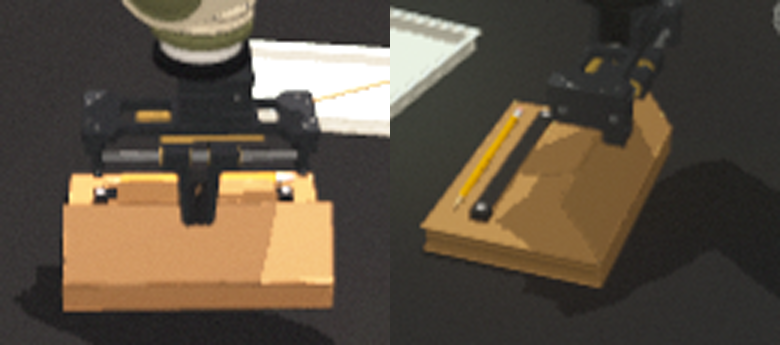

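The flap has folded to about 60° and the wallet hasn't moved. Continuing the arc.

```bash
python3 -m crank '[0,-7,0,4,0,0,0, 0,-6,0,5,0,0,0, 0,-5,0,6,0,0,0, 0,-4,0,6,0,0,0]'
python3 look.py l4
```

```text
time: 5.05
eef_pos: [520.6, -32.9, 60.5]
ee_rot: [[-0.328, 0.945, 0.0], [0.945, 0.328, 0.0], [0.0, 0.0, -1.0]]
ft_force: [-1.5, 3.4, 5.8]
opening: 0.008
u 43.4 z 60.5 F [-1.5  3.4  5.8] t 5.05
```

View pics/l4.png

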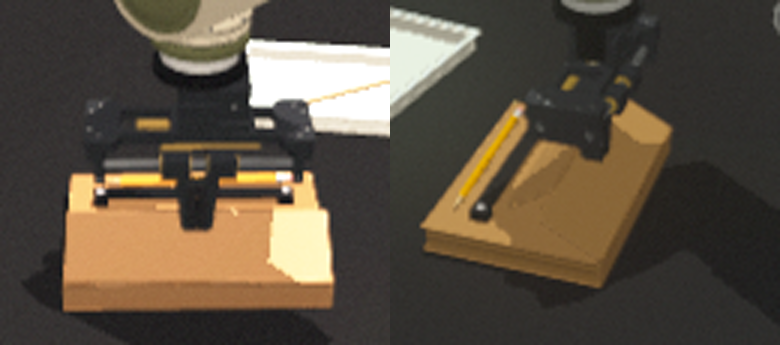

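```bash
python3 -m crank '[0,-3,0,5,0,0,0, 0,-2,0,5,0,0,0, 0,-2,0,5,0,0,0]'
python3 look.py l5
```

```text
time: 5.52
eef_pos: [522.8, -39.2, 45.4]
ee_rot: [[-0.328, 0.945, -0.0], [0.945, 0.328, 0.0], [0.0, 0.0, -1.0]]
ft_force: [-2.0, 4.6, 3.3]
opening: 0.004
u 50.1 z 45.4 F [-2.   4.6  3.3] t 5.53
```

View pics/l5.png

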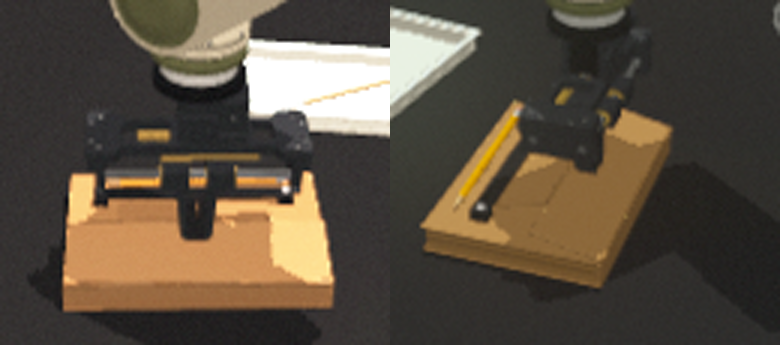

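```bash
python3 -m crank '[0,0,0,5,0,0,0, 0,0,0,4,0,0,0, 0,0,0,3,0,0,0]'
python3 look.py l6
```

```text
time: 6.0
eef_pos: [523.3, -39.9, 33.7]
ee_rot: [[-0.328, 0.945, 0.001], [0.945, 0.328, -0.001], [-0.001, 0.001, -1.0]]
ft_force: [0.3, -2.8, 4.6]
opening: 0.006
u 50.9 z 33.7 F [ 0.3 -2.8  4.6] t 6.00
```

View pics/l6.png

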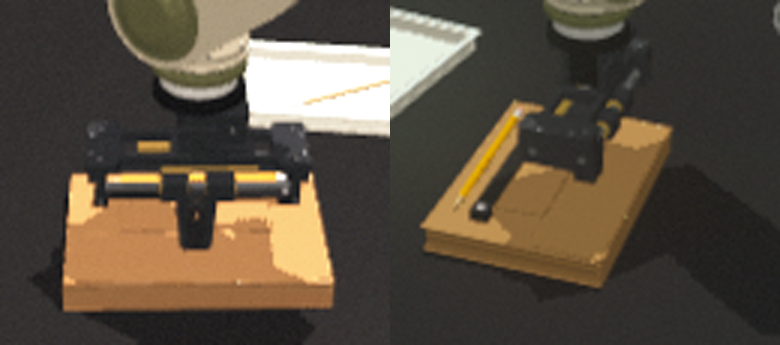

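```bash
python3 -m crank '[0,0,0,2,0,0,0, 0,0,0,1,0,0,0, 0,0,0,1,0,0,0, 0,0,0,0,0,0,0]'
```

```text
time: 6.6
eef_pos: [523.0, -39.5, 31.3]
ee_rot: [[-0.328, 0.945, 0.001], [0.945, 0.328, -0.001], [-0.001, 0.001, -1.0]]
ft_force: [-4.8, -2.2, 21.3]
opening: 0.005
```

```bash
python3 -m crank '[0,0,0,-3,0,0,0, 0,0,0,-4,0,0,0, 0,0,0,-10,0,0,0, 0,0,0,0,0,0,0]'; python3 look.py l7
python3 -m crank '[0,0,0,-50,0,0,0, 0,30,0,-60,0,0,0, 0,60,0,0,0,0,0, 0,60,0,0,0,0,0, 0,60,0,0,0,0,0, 0,0,0,0,0,0,0]'; python3 look.py l8
```

```text
time: 7.1
eef_pos: [523.0, -39.3, 47.4]
ee_rot: [[-0.328, 0.945, 0.001], [0.945, 0.328, -0.0], [-0.001, 0.001, -1.0]]
ft_force: [0.4, -0.3, -0.4]
opening: 0.007
u 50.3 z 47.4 F [ 0.4 -0.3 -0.4] t 7.10
time: 7.95
eef_pos: [452.8, 160.1, 152.5]
ee_rot: [[-0.333, 0.943, -0.001], [0.943, 0.333, 0.0], [0.001, -0.001, -1.0]]
ft_force: [0.3, -1.2, 0.2]
opening: 0.004
u -161.1 z 152.5 F [ 0.3 -1.2  0.2] t 7.95
```

View pics/l7.png

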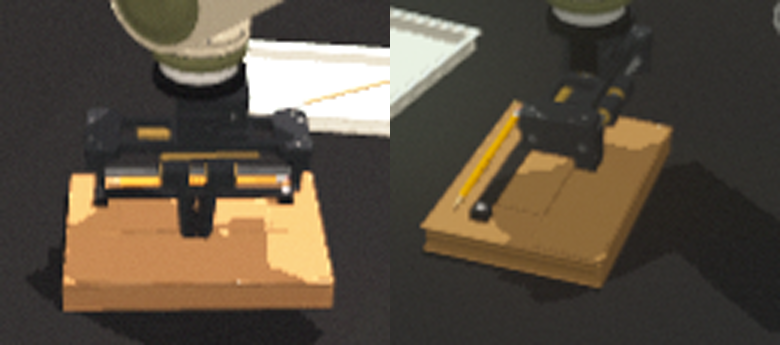

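View pics/l8.png

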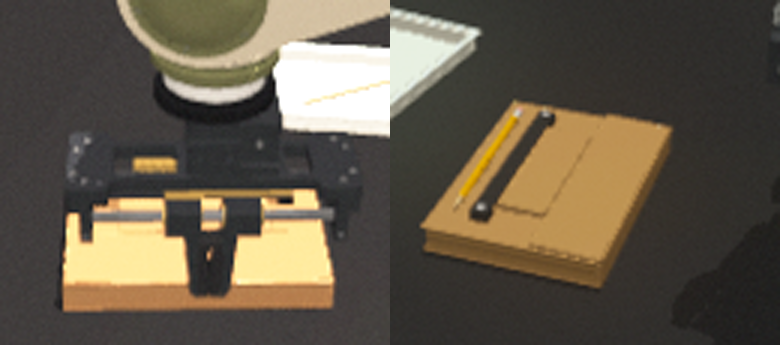

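The flap stays shut with its tongue running under the bar. I'll clear the arm and measure how flat it lies.

```bash
python3 -m crank '[0,0,0,-60,0,0,0, 0,0,0,-60,0,0,0, 0,0,-55,0,0,0,0, 0,0,-55,0,0,0,0, 0,0,-30,0,0,0,0, 0,0,0,0,0,0,0]'
python3 - <<'E'
from h import *
import cv2
for n,(r,c,k) in {"scene":(130,195,6),"side":(160,205,6)}.items():
    f=bot.grab_frame(n); cv2.imwrite(f"pics/{n}9full.png",f["color"][:,:,::-1])
    cv2.imwrite(f"pics/{n}9.png",cv2.resize(f["color"][r:r+100,c:c+125,::-1],None,fx=k,fy=k,interpolation=cv2.INTER_CUBIC))
E
```

```text
time: 8.8
eef_pos: [321.8, 110.1, 273.0]
ee_rot: [[-0.325, 0.946, 0.001], [0.946, 0.325, -0.0], [-0.001, 0.001, -1.0]]
ft_force: [0.1, -0.5, 1.2]
opening: 0.002
```

View pics/scene9.png

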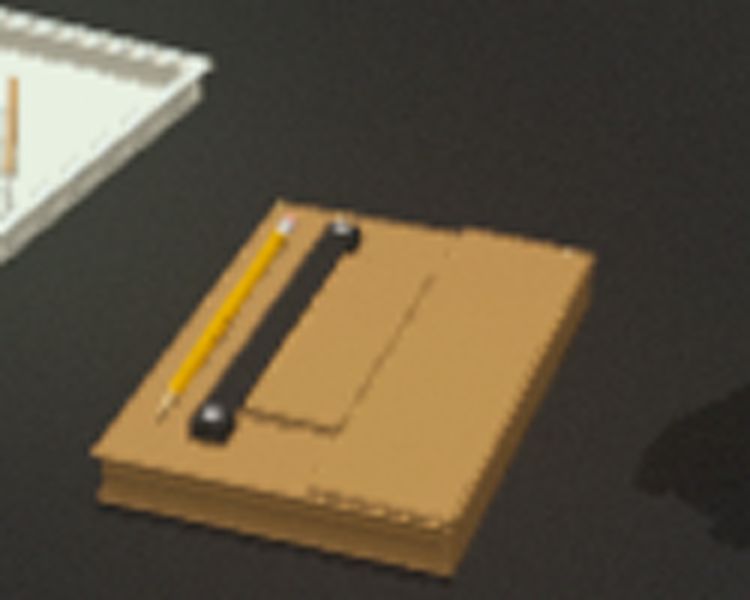

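View pics/side9.png

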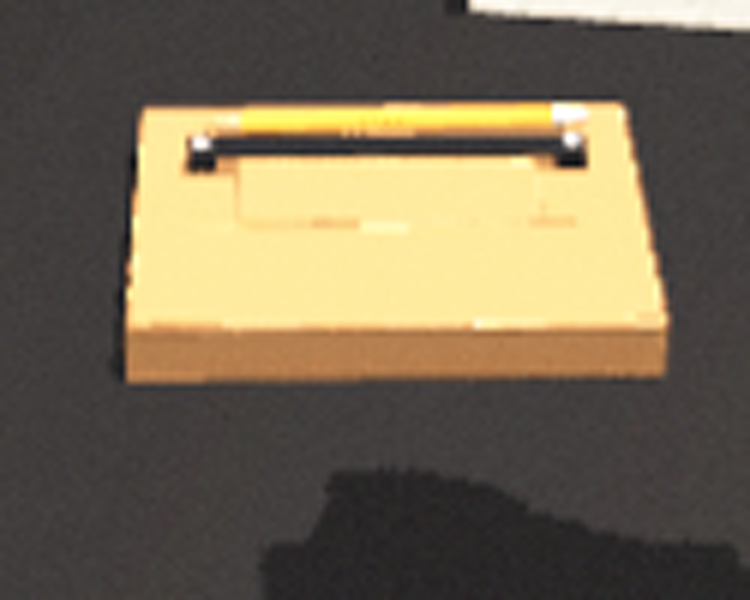

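View pics/side9full.png

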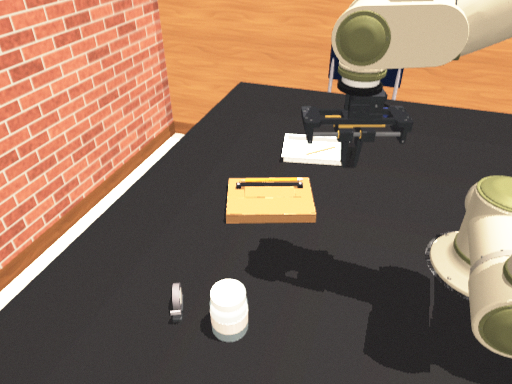

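Run:
```python
from h import *
np.set_printoptions(precision=1,suppress=True)
S=bot.grab_frame("scene");D=bot.grab_frame("side")
s=lambda x,y:(195+x/6-.4,130+y/6-.4); d=lambda x,y:(205+x/6-.4,160+y/6-.4)
x=np.array([np.cos(np.radians(-70.8)),np.sin(np.radians(-70.8))])
for n,p,q in[("tongue base L",(340,432),(240,224)),("tongue base R",(434,277),(542,222)),("tongue at bar L",(245,410),(240,165)),("far corner L",(95,453),(142,105)),("bar end1",(212,412),(202,145)),("hinge R top",(595,255),(667,328))]:
    X,r=tri([ray(S,s(*p)),ray(D,d(*q))]);print(n,X,np.array(r),"u",(X[:2]-[506,8])@x)
for n,p,z in[("far-left top",(95,453),28),("hinge near bot",(452,577),0),("far far top",(280,200),28)]: print(n,plane(S,s(*p),z))
for n,p in[("L",(127,382)),("R",(664,376))]: print(n,plane(D,d(*p),0))
import cv2
for n,f in(("scene",S),("side",D)):
    a=cv2.imread(f"pics/{n}0.png");b=np.ascontiguousarray(f["color"][:,:,::-1])
    m=(cv2.absdiff(a,b).max(2)>50).astype(np.uint8);k,_,st,_=cv2.connectedComponentsWithStats(m)
    print(n,[list(t) for t in st[1:] if t[4]>25])
```

```text
tongue base L [594.4 -35.4  32.3] [0.8 0.8] u 70.01775972398836
tongue base R [464.8 -80.5  33.3] [1.6 1.6] u 70.0277733911423
tongue at bar L [610.3 -79.5  33.3] [1.7 1.7] u 116.94147348801847
far corner L [ 674.7 -115.    30.7] [1. 1.] u 171.63556098811594
bar end1 [629.5 -81.7  40.6] [3. 3.] u 125.32472936146014
hinge R top [395.4 -28.6  30.5] [3. 3.] u -1.8227063859461337
far-left top [ 671.5 -119.    28. ]
hinge near bot [613.6  44.5   0. ]
far far top [ 446.5 -200.8   28. ]
L [616.4  50.2   0. ]
R [395.3 -28.8   0. ]
scene [[np.int32(193), np.int32(0), np.int32(16), np.int32(6), np.int32(69)], [np.int32(239), np.int32(0), np.int32(10), np.int32(4), np.int32(26)], [np.int32(295), np.int32(0), np.int32(83), np.int32(159), np.int32(4109)], [np.int32(337), np.int32(0), np.int32(76), np.int32(41), np.int32(1814)], [np.int32(424), np.int32(2), np.int32(57), np.int32(102), np.int32(3167)], [np.int32(185), np.int32(6), np.int32(56), np.int32(61), np.int32(1185)], [np.int32(322), np.int32(81), np.int32(15), np.int32(34), np.int32(293)], [np.int32(378), np.int32(90), np.int32(80), np.int
[... 375 characters left out ...]
np.int32(252), np.int32(19798)], [np.int32(302), np.int32(107), np.int32(7), np.int32(8), np.int32(26)], [np.int32(324), np.int32(115), np.int32(17), np.int32(4), np.int32(61)], [np.int32(305), np.int32(130), np.int32(48), np.int32(37), np.int32(503)], [np.int32(353), np.int32(130), np.int32(9), np.int32(9), np.int32(50)], [np.int32(225), np.int32(173), np.int32(93), np.int32(44), np.int32(2604)], [np.int32(470), np.int32(211), np.int32(42), np.int32(69), np.int32(1724)], [np.int32(504), np.int32(275), np.int32(8), np.int32(14), np.int32(72)], [np.int32(468), np.int32(279), np.int32(41), np.int32(23), np.int32(626)], [np.int32(470), np.int32(301), np.int32(42), np.int32(58), np.int32(1506)]]
```

```bash
python3 -c "
from workcell import bot
print(bot.job_done())"
```

```text
the job is handed in; nothing more can be done
None
```

The wallet is closed and I handed the job in at about 9 s of the 38 s allowed. I pushed the flap over with shut fingers from behind. I then pressed it flat at 41–59 mm from the hinge with about 21 N, lifted off and moved the arm clear.

**Final checks from the camera images:**
- **Flap:** it stayed shut by itself from lift-off to hand-in, about 2 s. The crease's upper surface is 32–33 mm above the bench and 70 mm from the hinge. Dead flat would be 31 mm, so the flap angle is about 0.02–0.03 rad.
- **Tongue:** it lies flat and runs in under the bar. Its free edge is hidden there, so its depth comes from the geometry: about 130 mm from the hinge, 12 mm past the lip.
- **Wallet:** its corners are within about 2 mm of where they started.
- **Jar, dispenser, tray and pencil:** comparing the before and after images showed no change at the jar, dispenser or pencil. In the side view the gripper covered part of the tray, but in the scene view the tray was unchanged.

**Disagreements:** the two camera views differed by up to 3 mm on some points, in line with the calibration error. During the press, the sideways force on the tool briefly reached 5 N, but the wallet did not visibly move.

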